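Refit the cogs on a carving vice's keyed swivel post

ROBOT

A 6-joint arm with a two-finger parallel gripper is mounted at the origin on the work surface. World frame = base frame: x ahead of the robot, y to its left, z up, the work surface at z = 0. Lengths are in mm, angles in rad, forces in N, time in s.
With the tool pointing down it reaches from about 275 to 750 mm from the base axis. Payload 10.2 kg.
Tool frame: the origin (TCP) lies midway between the tips of the shut fingers; the grasp point (between the pads) lies 19 mm behind it; z points along the fingers, y is the line along which they close (so a half turn about z gives the same grasp; the last joint's range is limited). The gripper opens to 85 mm and grips with 20 to 120 N. Pads are 22 mm wide; open, the fingers measure 114 mm over their backs; the gripper's body (76 mm by 85 mm) begins 54 mm behind the grasp point. The pads swing forward as they close: fully open they stand 13 mm farther back than shut.
Start: joints at [-1.421, 0.313, 1.498, -0, 1.331, -0.223], TCP at [191.206, -488.949, 231.294] pointing down, gripper open.
Joint ranges: [-2.94, 2.94], [-0.97, 2.17], [0.19, 2.56], [-1.23, 4.37], [0.02, 3.11], [-2.88, 2.88]. Speed limits (rad/s): [2.39, 2.39, 3.01, 3.14, 3.14, 3.14].

INTERFACE

Orientations are given as a unit quaternion [w, x, y, z].
In Python, from rig import ctrl gives the robot as it stands.
- The arm moves only by the tool send_rows, never from a script. Its argument "targets" is a list of rows, each an object with "offset": the shift along the world's x, y, z in cm, a list of three; "spin": the turn about the world's z in rad. A call has 1 to 8 rows; each row is the pose to reach, as a shift and turn from the pose commanded when the call began; what a row does not reach only later rows make up. A row lasts 1/12 s, in which the tool goes at most 41.7 mm and 7.16 degrees, less where a joint would pass 70% of its speed; a pose out of reach is approached as far as the arm can. A call with a gripper value outside its range is refused whole. "grip" is the opening, from 0 (shut) to 1 (fully open), set as the call begins (left out, the last holds). The fingers move at their own pace and stop on an object; "squeeze" is the grip in N (left out, the last holds). Time passes only in rows, so rows that repeat a pose let the fingers close. It gives the time, the measured TCP pose, the force, the opening and the grip force at its end, in the units of the state.
- ctrl.sense(): the state, without advancing time (a new reading comes with each control period).
- ctrl.capture(name): name is "side" or "top"; returns (picture, depth): 420x560x3 uint8, red, green, blue; 420x560 float32, mm along the optical axis (not along the pixel's ray), 0 where there is no reading.
- ctrl.calibration(name): a dict with "fx", "fy", "cx", "cy" (pixels), "view" (4x4, takes a point from world to camera coordinates). Camera axes: x right, y down, z forward; pixel columns grow to the right and rows downward; lengths in mm; the calibration is good to about 2 mm. A picture is of the moment at which its call begins. calibration takes no time and is no camera call.
- ctrl.finish_job(): hands the job in; it is judged then, once.
Trained networks look in the newest picture that a camera, given by its name, has taken for a name from the list of things; names that differ only in an ending like _2 or _b are one class to them, and where a whole thing is asked for, a point or a joint stands for the part that bears it (a point fixed in the world has none). Each returns a list of dicts, best first, with "conf" (0 to 1); they miss things now and then, are a little off and sometimes report something else, mostly with a low value. They report only what shows in the picture. A call takes as long as a camera call. They do not tell look-alikes from the thing itself.
- ctrl.search_frame(camera, query): "box" ([left, top, right, bottom] in pixels, round what is visible of it).
- ctrl.place_of(camera, query): "uv" ([column, row] in pixels: a listed point, or the origin of a listed thing).
The state is a dict: "time_s": time; "joints": joint angles; "dq": joint speeds; "tau": joint torques, N m; "eef_pos": TCP position; "ee_rot": TCP orientation; "force": force on the tool from outside, world axes, zero at the start; "wrist_torque": the same for the moment, N m; "grip_width": opening from 0.0 (shut) to 1.0 (fully open); "grip_force": force on a finger pad.
Only numpy, scipy, OpenCV 4.12 (cv2) and the standard library are available. Lean on these libraries where they do the work, as an engineer would, in place of code of your own. Each camera call takes 0.05 s, during which the arm holds its last target. There are 200 camera calls.

TASK

We are rebuilding the swivel of the carving vice. First empty the worn bushes into the scrap bin by lifting the tip tray by its red bar, and let the tray back down flat; then slide every cog lying on the bench onto the keyed post, collar up, in any order, turning each so that its slot finds the yellow key and it goes fully home; last of all fit the brass cap the same way on top of them. Leave the other tools on the bench where they are.

Things in the scene. Friction and masses are not known exactly. Their poses are not given: they have to be found in the camera images.
- vice_post: green round vice base fixed to the bench, 100 mm in diameter, 14 mm thick, with an upright steel post 20 mm in diameter on its centre; the post's top is 96 mm above the bench, the last 7 mm tapering to 12 mm. It does not turn. Origin on the axis at bench level; z up, x points from the axis through the yellow master key. The other five thin ribs are only for show
- key_top (a point): top of the yellow master key, 86 mm above the bench, 12.5 mm from the axis. The key is 7 mm wide, reaches out to 17 mm from the axis and runs straight down to the base; the 10 mm of post above it is round. With the slot over the key (about 0.1 rad to spare either way, 2 mm play all round) a part slides freely down by its own weight
- post_seat (a point): the seat: the axis of the post at the top face of its base, 14 mm above the bench; axes as the vice post. The first part's underside comes to rest here, the second's 15 mm higher, and so on by 15 mm
- cog_a: bright steel cog, may be absent (then None). A toothed disc 6 mm thick, 71 mm over the teeth, with a hexagonal collar on top 46 mm across flats, 9 mm tall; 24 mm bore through both. One slot 11 mm wide runs from the bore out to 19 mm from the axis, marked with white paint. Origin on the bore axis at the underside, z up, x through the slot; collar flats face 0, 60, 120.. degrees from x. 0.12 kg
- cog_b: blue cog, may be absent (then None). A toothed disc 6 mm thick, 71 mm over the teeth, with a hexagonal collar on top 46 mm across flats, 9 mm tall; 24 mm bore through both. One slot 11 mm wide runs from the bore out to 19 mm from the axis, marked with white paint. Origin on the bore axis at the underside, z up, x through the slot; collar flats face 0, 60, 120.. degrees from x. 0.12 kg
- cog_c: dark steel cog, may be absent (then None). A toothed disc 6 mm thick, 71 mm over the teeth, with a hexagonal collar on top 46 mm across flats, 9 mm tall; 24 mm bore through both. One slot 11 mm wide runs from the bore out to 19 mm from the axis, marked with white paint. Origin on the bore axis at the underside, z up, x through the slot; collar flats face 0, 60, 120.. degrees from x. 0.12 kg
- cog_d: red cog, may be absent (then None). A toothed disc 6 mm thick, 71 mm over the teeth, with a hexagonal collar on top 46 mm across flats, 9 mm tall; 24 mm bore through both. One slot 11 mm wide runs from the bore out to 19 mm from the axis, marked with white paint. Origin on the bore axis at the underside, z up, x through the slot; collar flats face 0, 60, 120.. degrees from x. 0.12 kg
- cap: brass cap, always present: the same bore, slot, white marks, hexagonal collar (46 mm across flats, 9 mm tall over a 6 mm disc) and axes as the cogs, but a plain disc about 63 mm in diameter without teeth; about 0.10 kg
- tip_tray (a joint): tilt of the tip tray about its hinge, 0 = flat, up to 1.25 rad; grows as the bar end is lifted, falls back by its own weight when let go. At 0.9 rad or more the bushes slide out into the bin
- tray_bar (a point): middle of the tray's red round lifting bar, 10 mm in diameter, 74 mm clear between its legs, parallel to the hinge; clear space below it for 50 mm down to the tray's end wall. It moves with the tray; at tilt 0 it is 160 mm above the bench, 116 mm from the hinge line and 85 mm above it. Free to turn between the fingers
- tray_hinge (a point): middle of the tray's hinge line, 75 mm above the bench, over the edge of the scrap bin; fixed to the scrap station. Its x axis is the hinge line; the tray reaches out towards its -y, the bin lies towards its +y. Lifting the bar carries it up and towards +y. Tray 100 mm wide, 120 mm long, 30 mm walls on three sides, open at the hinge, 0.25 kg
- bin_floor (a point): centre of the inner floor of the grey sheet-metal scrap bin, 4 mm above the bench; axes as tray_hinge; inside 122 mm (x) by 125 mm (y), sides 95 mm high, far wall 125 mm, near wall 60 mm
- bush0: worn copper-coloured bush, a plain cylinder 26 mm in diameter, 22 mm tall, about 0.06 kg; origin at the centre of its underside; starts standing in the tip tray
- bush1: worn copper-coloured bush, a plain cylinder 26 mm in diameter, 22 mm tall, about 0.06 kg; origin at the centre of its underside; starts standing in the tip tray
- bush2: worn copper-coloured bush, a plain cylinder 26 mm in diameter, 22 mm tall, about 0.06 kg; origin at the centre of its underside; starts standing in the tip tray
- chisel0: wood-handled chisel lying on the bench, 220 mm long, leave alone; origin under the front end of its handle
- chisel1: another chisel lying on the bench, 220 mm long, leave alone; origin under the front end of its handle
- whetstone: reddish whetstone 120 x 45 x 22 mm, leave alone; origin at the centre of its underside
- glue: white glue bottle, 42 mm in diameter, 110 mm tall, leave alone; origin at the centre of its underside
- mallet: wooden mallet lying on the bench, 240 mm long, leave alone; origin on the bench under the inner end of its head
- offcut: wood offcut 60 x 50 x 30 mm, leave alone; origin at the centre of its underside
Things that resemble listed ones, but are neither listed nor needed, are in the scene too. Of the things that look like the cap, the largest one is meant.

How it is judged (in metres and radians):
On the way, in this order (a step that is already met when the one before it is completed fails the run):
1. every worn bush is in the scrap bin (x of bush0 in the frame of bin_floor between -0.068 and 0.068 m and y of bush0 in the frame of bin_floor between -0.068 and 0.068 m and z of bush0 in the frame of bin_floor between -0.01 and 0.06 m and x of bush1 in the frame of bin_floor between -0.068 and 0.068 m and y of bush1 in the frame of bin_floor between -0.068 and 0.068 m and z of bush1 in the frame of bin_floor between -0.01 and 0.06 m and x of bush2 in the frame of bin_floor between -0.068 and 0.068 m and y of bush2 in the frame of bin_floor between -0.068 and 0.068 m and z of bush2 in the frame of bin_floor between -0.01 and 0.06 m), for 0.2 s.
2. the tray is back down flat (all of step 1 and value of joint tip_tray below 0.06 rad), for 0.2 s.
3. every cog is fully home on the keyed post (horizontal distance between each of cog_a, cog_b, cog_c, cog_d and post_seat below 0.004 m and angle between the x axis of each of cog_a, cog_b, cog_c, cog_d and the x axis of vice_post, either way round below 0.2 rad and angle between each of cog_a, cog_b, cog_c, cog_d's own z axis and vertical below 0.08 rad and (z of cog_a in the frame of post_seat between -0.004 and 0.004 m or z of cog_a in the frame of post_seat between 0.011 and 0.019 m or z of cog_a in the frame of post_seat between 0.026 and 0.034 m or z of cog_a in the frame of post_seat between 0.041 and 0.049 m) and (z of cog_b in the frame of post_seat between -0.004 and 0.004 m or z of cog_b in the frame of post_seat between 0.011 and 0.019 m or z of cog_b in the frame of post_seat between 0.026 and 0.034 m or z of cog_b in the frame of post_seat between 0.041 and 0.049 m) and (z of cog_c in the frame of post_seat between -0.004 and 0.004 m or z of cog_c in the frame of post_seat between 0.011 and 0.019 m or z of cog_c in the frame of post_seat between 0.026 and 0.034 m or z of cog_c in the frame of post_seat between 0.041 and 0.049 m) and (z of cog_d in the frame of post_seat between -0.004 and 0.004 m or z of cog_d in the frame of post_seat between 0.011 and 0.019 m or z of cog_d in the frame of post_seat between 0.026 and 0.034 m or z of cog_d in the frame of post_seat between 0.041 and 0.049 m)), for 0.2 s.
4. the brass cap is fully home above the cogs (horizontal distance between cap and post_seat below 0.004 m and angle between the x axis of cap and the x axis of vice_post, either way round below 0.2 rad and angle between cap's own z axis and vertical below 0.08 rad and (z of cap in the frame of post_seat between 0.026 and 0.034 m or z of cap in the frame of post_seat between 0.041 and 0.049 m or z of cap in the frame of post_seat between 0.056 and 0.064 m) and z of cap in the frame of cog_a above 0.01 m and z of cap in the frame of cog_b above 0.01 m and z of cap in the frame of cog_c above 0.01 m and z of cap in the frame of cog_d above 0.01 m), for 0.2 s.
At the end, for the whole second after the job is handed in: All bushes lie in the scrap bin, the tray is flat (within 0.06 rad), every cog present is level on the post, within 4 mm of its axis, keyed and fully home (within 4 mm of height, stacked 15 mm apart from the seat up), the brass cap is home on top of them all, and everything is at rest (all of step 2 and all of step 3 and all of step 4 and linear speed of each of cog_a, cog_b, cog_c, cog_d, cap, bush0, bush1, bush2 below 0.02 m/s); the robot touches nothing.
It fails at once if another tool on the bench is shoved more than 6 cm (distance of any of chisel0, chisel1, whetstone, glue, mallet, offcut from where it was at the start of the episode above 0.06 m).
It fails at once if the glue bottle is knocked over (angle between glue's own z axis and vertical above 0.7 rad).
Of cog_a, cog_b, cog_c, cog_d only 2 to 4 are there at a start; the rules pass over those that are not, and their reading is None.
At some moment in a run one of cog_a, cog_b, cog_c, cog_d, cap may be knocked a few centimetres aside while the robot is not near it.
It also fails if it takes over 210 s, if anything falls off the work surface, if the arm or the gripper's body presses on something with over 40 N, if the wrist force passes 120 N, or if a joint passes its speed limit or range.

## Working session

There is one attempt and no reset: what is moved stays moved. The work goes in short steps, Python scripts to look and compute and a tool call to move; the robot and the scene stay as the last step left them, time stands still between calls to the robot, and variables do not carry over. Pictures are saved under pics/ and viewed, at most 14 in all, crops included, and the job is handed in when it is done.

Besides the shell and the picture viewer there is one more tool, called after "Request:" as a command line: name --argument value ..., lists and objects as JSON in quotes. send_rows: Moves the arm, as the interface text tells. Its arguments: {"type":"object","properties":{"targets":{"type":"array"},"grip":{"type":"number"},"squeeze":{"type":"number"}},"required":["targets"]}

```bash
ls; mkdir -p pics; python3 - <<'E'
from rig import ctrl
import cv2,numpy as np
for n in("side","top"):
    p,d=ctrl.capture(n); cv2.imwrite(f"pics/{n}0.png",p[:,:,::-1]); c=ctrl.calibration(n); print(n,c["fx"],c["cx"],c["cy"],np.round(c["view"],3).tolist())
print(ctrl.sense())
E
```

```text
pics
side 438.05227365557437 285.3618657208583 206.40721250722302 [[-0.932, -0.363, -0.013, 523.866], [-0.203, 0.551, -0.81, 222.907], [0.302, -0.751, -0.587, 983.149], [0.0, 0.0, 0.0, 1.0]]
top 516.5247255972802 283.1942138372256 204.04612046569383 [[0.025, -1.0, 0.002, -48.925], [-0.994, -0.025, -0.104, 588.164], [0.104, 0.001, -0.995, 1368.521], [0.0, 0.0, 0.0, 1.0]]
{'time_s': 0.1, 'joints': array([-1.42140668e+00,  3.13394862e-01,  1.49835211e+00,  1.12345698e-05,
        1.33101298e+00, -2.23370925e-01]), 'dq': array([ 0.00155022, -0.0018894 , -0.00426786,  0.00181718,  0.00109268,
        0.00056626]), 'tau': array([ 1.45775004e-03, -4.12900543e+01, -2.60146129e+01, -2.39063038e-04,
        2.99649000e-03,  1.56335915e-05]), 'eef_pos': array([ 191.16919271, -488.71149423,  230.79527805]), 'ee_rot': array([-5.83047895e-04,  9.82681496e-01,  1.85301747e-01,  2.70366820e-05]), 'force': array([-0.59226028, -0.59351091, -0.93091625]), 'wrist_torque': array([0.02833172, 0.01530009, 0.00612058]), 'grip_force': 0.0, 'grip_width': 0.9987254588698129}
```

View pics/side0.png

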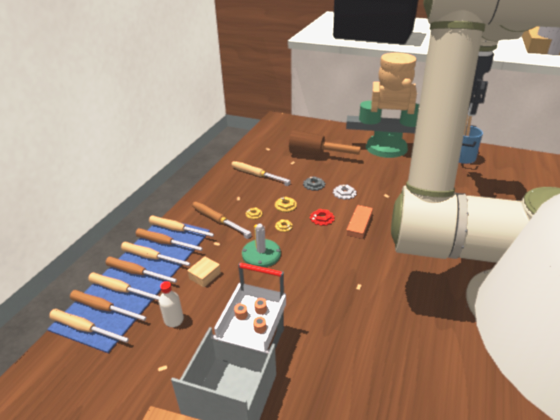

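View pics/top0.png

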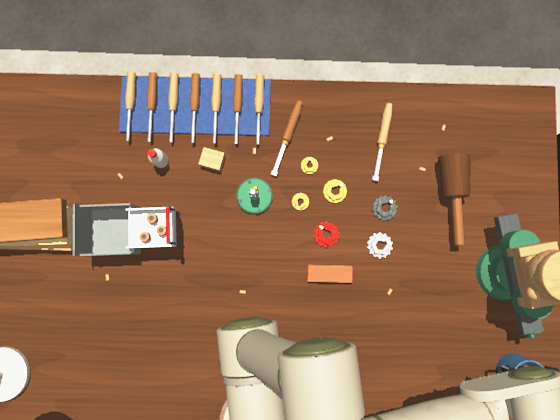

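Side and top views show the post at top (255,196), cogs red (326,234), bright (379,245) and dark (385,208), and no blue one. The tray is at (150,228) with its red bar at (169,226). Three things look like the cap: (335,190), (309,165) and (300,201). The one at (335,190) is the largest, so it fits the description; I'll confirm that in a crop.

```bash
cat > h.py <<'E'
from rig import ctrl
import cv2,numpy as np
def shot(n,f=None):
    p,d=ctrl.capture(n)
    if f: cv2.imwrite(f,p[:,:,::-1])
    return p,d
def world(n,d):
    c=ctrl.calibration(n); v,u=np.mgrid[:420,:560]
    P=np.stack([(u-c["cx"])/c["fx"]*d,(v-c["cy"])/c["fy"]*d,d],-1)
    V=np.array(c["view"]); return (P-V[:3,3])@V[:3,:3]
def ray(n,uv,z):
    c=ctrl.calibration(n);V=np.array(c["view"]);R=V[:3,:3];o=-R.T@V[:3,3]
    r=R.T@np.array([(uv[0]-c["cx"])/c["fx"],(uv[1]-c["cy"])/c["fy"],1]);return o+r*(z-o[2])/r[2]
def proj(n,X):
    c=ctrl.calibration(n);V=np.array(c["view"]);q=V[:3,:3]@np.array(X)+V[:3,3];return c["fx"]*q[0]/q[2]+c["cx"],c["fy"]*q[1]/q[2]+c["cy"]
E
python3 - <<'E'
from h import *
p,d=shot("top"); W=world("top",d)
cv2.imwrite("pics/crop0.png",cv2.resize(p[140:265,230:410,::-1],(792,550),interpolation=cv2.INTER_CUBIC))
print("bench z",np.median(W[250:300,200:290,2]))
for q,z in [("cog_a",0),("cap",0),("key_top",86),("post_seat",14),("vice_post",0),("tray_bar",160),("tray_hinge",75),("bin_floor",4)]:
    for r in ctrl.place_of("top",q)[:6]: print(q,round(r["conf"],2),np.round(r["uv"]),np.round(ray("top",r["uv"],z),1))
hsv=cv2.cvtColor(p,cv2.COLOR_RGB2HSV)
m=np.zeros((420,560),bool);m[195:250,160:180]=1
red=((hsv[...,0]<8)|(hsv[...,0]>172))&(hsv[...,1]>150)&(hsv[...,2]>100)&m&(W[...,2]>120)
P=W[red];print("bar",len(P),P.mean(0),P.min(0),P.max(0)); vx,vy,x0,y0=cv2.fitLine(P[:,:2].astype(np.float32),2,0,.01,.01).ravel();print(np.arctan2(vy,vx))
for nm,(u,v) in dict(red=(326,234),br=(379,245),dk=(385,208),cap=(335,190),c2=(309,165),c3=(300,201)).items():
    s=np.s_[v-18:v+18,u-18:u+18];Q=W[s].reshape(-1,3);k=(Q[:,2]>3)&(Q[:,2]<25);Q=Q[k]
    c,r=cv2.minEnclosingCircle(Q[:,:2].astype(np.float32));print(nm,len(Q),np.round(c,1),round(r,1),Q[:,2].max())
E
```

```text
bench z -0.18033861577858257
cog_a 0.94 [382. 244.] [ 490.2 -309.8    0. ]
cog_a 0.78 [327. 234.] [ 513.4 -157.7    0. ]
cog_a 0.75 [382. 208.] [ 589.6 -308.     0. ]
cap 0.84 [340. 191.] [ 633.6 -189.7    0. ]
cap 0.54 [298. 199.] [607.8 -76.4   0. ]
cap 0.48 [310. 165.] [ 705. -107.    0.]
cap 0.21 [254. 193.] [622.3  48.    0. ]
key_top 0.9 [254. 186.] [628.1  42.4  86. ]
vice_post 0.94 [254. 195.] [615.6  46.4   0. ]
tray_bar 0.63 [167. 226.] [515.1 247.8 160. ]
bin_floor 0.87 [114. 232.] [504.2 428.2   4. ]
bar 99 [519.10339688 243.91925132 177.46642168] [443.39601726 -35.6014562  159.80701954] [ 558.59304307  252.4109263  1422.43180149]
0.8896933
red 489 [ 513.6 -151. ] 67.1 21.764868348845575
br 470 [ 487.3 -300.6] 65.0 24.06660299292608
dk 489 [ 589.6 -315.6] 68.4 23.083865497251537
cap 472 [ 635.2 -173.8] 67.2 22.94959539308302
c2 304 [ 704.5 -102.1] 65.6 20.79659189347977
c3 327 [604.6 -79.3] 65.9 17.609929200769564
```

View pics/crop0.png

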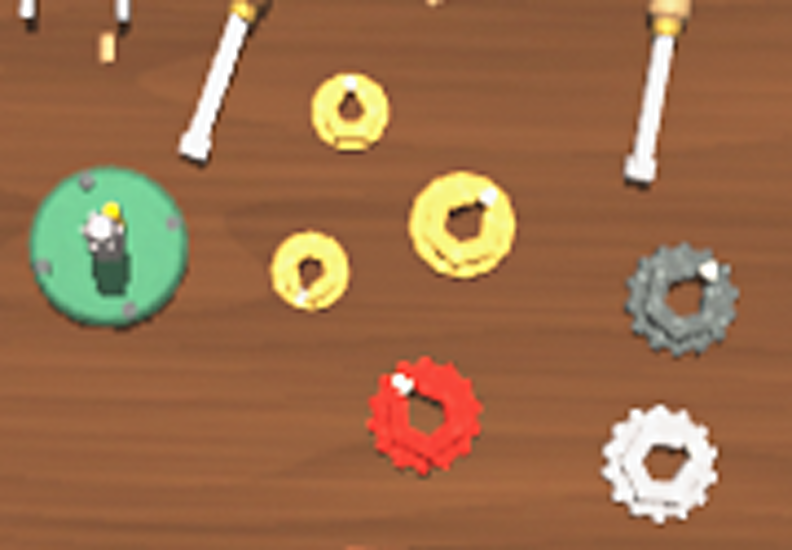

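The crop confirms the cap: the brass disc at crop (460,225), top (335,191), is clearly the largest of the three, with its mark to the upper right. The yellow key is at crop (112,212). Next I'll take precise measurements from colour masks.

```bash
cat >> h.py <<'E'
def circ(n,mask,z):
    k=cv2.connectedComponentsWithStats(mask.astype(np.uint8));i=1+np.argmax(k[2][1:,4]);vs,us=np.nonzero(k[1]==i)
    Q=np.array([ray(n,(u,v),z)[:2] for u,v in zip(us,vs)],np.float32)
    c,r=cv2.minEnclosingCircle(Q);return np.array(c),r,Q
def win(u,v,r=18):
    m=np.zeros((420,560),bool);m[v-r:v+r,u-r:u+r]=1;return m
def part(p,n,u,v,col):
    """centre and slot angle of a part near (u,v)"""
    f=p.astype(int);mx,mn=f.max(2),f.min(2);w=win(u,v);R,G,B=f[...,0],f[...,1],f[...,2]
    hsv=cv2.cvtColor(p,cv2.COLOR_RGB2HSV);h,s=hsv[...,0].astype(int),hsv[...,1]
    white=(mn>190)&(s<45)&w
    body={"red":((h<5)|(h>174))&(s>170)&(mx>120),"cap":(h>20)&(h<36)&(s>90)&(mx>120),"dk":(s<75)&(mx>45),"br":(s<60)&(mx>110)}[col]&w
    c,r,_=circ(n,body|white,5)
    out=[np.round(c,1),round(r,1)]
    if white.any() and col!="br":
        vs,us=np.nonzero(white);wt=(mn[white]-150.).clip(1);a=ray(n,(np.average(us,weights=wt),np.average(vs,weights=wt)),15)[:2]-c
        out+=[len(us),"slot",round(np.degrees(np.arctan2(a[1],a[0])),1),round(np.hypot(*a),1)]
    return out
E
python3 - <<'E'
from h import *
p,d=shot("top");ps,ds=shot("side")
for nm,(u,v) in dict(red=(326,234),br=(379,245),dk=(385,208),cap=(335,190)).items(): print(nm,part(p,"top",u,v,nm))
cv2.imwrite("pics/crop1.png",np.hstack([cv2.resize(p[225:265,360:400,::-1],(400,400),interpolation=cv2.INTER_CUBIC),cv2.resize(ps[215:275,232:292,::-1],(400,400),interpolation=cv2.INTER_CUBIC)]))
for n,q,(u,v),r in(("top",p,(255,194),24),("side",ps,(261,245),30)):
    hsv=cv2.cvtColor(q,cv2.COLOR_RGB2HSV).astype(int);h,s,V=hsv[...,0],hsv[...,1],hsv[...,2];w=win(u,v,r)
    c,rr,_=circ(n,(h>45)&(h<90)&(s>60)&w,14);print("base",n,c,rr)
    y=(h>20)&(h<36)&(s>110)&(V>120)&win(u,v-(10 if n=="top" else 10),14);vs,us=np.nonzero(y);print("yellow",list(zip(us,vs)))
    for X in [(c[0],c[1],96)]:print("posttop px",proj(n,X))
hsv=cv2.cvtColor(p,cv2.COLOR_RGB2HSV).astype(int);h,s,V=hsv[...,0],hsv[...,1],hsv[...,2]
m=np.zeros((420,560),bool);m[198:255,160:182]=1
red=((h<6)|(h>174))&(s>190)&(V>110)&m
vs,us=np.nonzero(red);Q=np.array([ray("top",(a,b),162)[:2] for a,b in zip(us,vs)]);print("bar",Q.mean(0),Q.min(0),Q.max(0));l=cv2.fitLine(Q.astype(np.float32),2,0,.01,.01).ravel();print(np.degrees(np.arctan2(l[1],l[0])))
print("side bar",[ (x["conf"],ray("side",x["uv"],160)) for x in ctrl.place_of("side","tray_bar")],[ (x["conf"],ray("side",x["uv"],86)) for x in ctrl.place_of("side","key_top")])
E
```

```text
red [array([ 512.3, -153.8]), 35.8, 11, 'slot', np.float64(37.9), np.float64(24.5)]
br [array([ 486.3, -300.3]), 36.4]
dk [array([ 589.3, -314. ]), 36.0, 12, 'slot', np.float64(-40.6), np.float64(23.3)]
cap [array([ 632.6, -175.3]), 32.7, 10, 'slot', np.float64(-42.6), np.float64(23.6)]
base top [612.08520508  45.77115631] 49.90217590332031
yellow [(np.int64(254), np.int64(186)), (np.int64(255), np.int64(186)), (np.int64(254), np.int64(187)), (np.int64(255), np.int64(187)), (np.int64(256), np.int64(187)), (np.int64(254), np.int64(188)), (np.int64(255), np.int64(188)), (np.int64(256), np.int64(188)), (np.int64(255), np.int64(189)), (np.int64(256), np.int64(189)), (np.int64(257), np.int64(190))]
posttop px (np.float64(252.50282211919608), np.float64(191.8621823234355))Traceback (most recent call last):
  File "<stdin>", line 7, in <module>
  File "h.py", line 18, in circ
    Q=np.array([ray(n,(u,v),z)[:2] for u,v in zip(us,vs)],np.float32)
                ~~~^^^^^^^^^^^
  File "h.py", line 12, in ray
    c=ctrl.calibration(n);V=np.array(c["view"]);R=V[:3,:3];o=-R.T@V[:3,3]
ValueError: time passes only in moves, steps and waits
```

View pics/crop1.png

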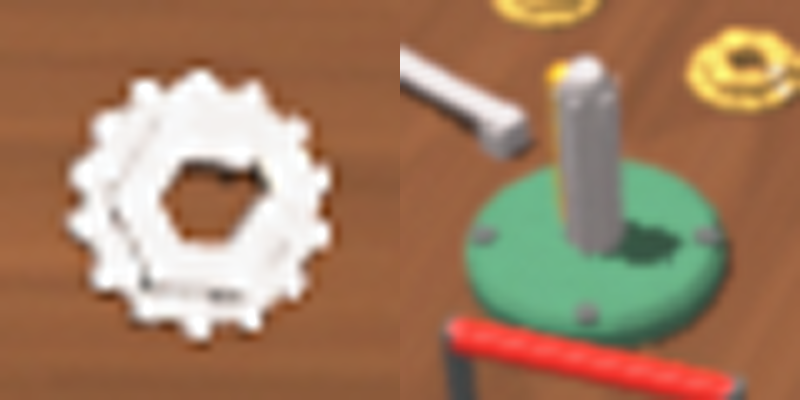

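The left crop shows the bright cog, with its slot at the upper right of the bore at about -67° in world. The right crop shows the post with the yellow key behind and left of it in the side view.

```bash
sed -i 's/ctrl.calibration(n)/cal(n)/' h.py; sed -i '2a import functools\n@functools.cache\ndef cal(n): return ctrl.calibration(n)' h.py
python3 - <<'E'
from h import *
p,d=shot("top");ps,ds=shot("side")
C=np.array([612.1,45.8])
for n,q,(u,v),r in(("top",p,(255,194),24),("side",ps,(261,245),30)):
    hsv=cv2.cvtColor(q,cv2.COLOR_RGB2HSV).astype(int);h,s,V=hsv[...,0],hsv[...,1],hsv[...,2];w=win(u,v,r)
    c,rr,_=circ(n,(h>45)&(h<90)&(s>60)&w,14);print("base",n,c,rr)
    y=(h>18)&(h<36)&(s>110)&(V>120)&win(u,v-10,14);vs,us=np.nonzero(y)
    if n=="side": print(sorted(zip(vs.tolist(),us.tolist()))[:14]); k=vs<=vs.min()+3;us,vs=us[k],vs[k]
    a=ray(n,(us.mean(),vs.mean()),86)[:2];print("key",a,a-C,np.degrees(np.arctan2(*(a-C)[::-1])))
    print("posttop px",proj(n,(*C,96)))
    for t in range(0,-100,-10):
        t=np.radians(t);print(round(np.degrees(t)),np.round(proj(n,(*(C+14*np.array([np.cos(t),np.sin(t)])),86)),1),end=" ")
hsv=cv2.cvtColor(p,cv2.COLOR_RGB2HSV).astype(int);h,s,V=hsv[...,0],hsv[...,1],hsv[...,2]
m=np.zeros((420,560),bool);m[198:255,160:182]=1
red=((h<6)|(h>174))&(s>190)&(V>110)&m
vs,us=np.nonzero(red);Q=np.array([ray("top",(a,b),162)[:2] for a,b in zip(us,vs)]);print("\nbar",Q.mean(0),Q.min(0),Q.max(0));l=cv2.fitLine(Q.astype(np.float32),2,0,.01,.01).ravel();print(np.degrees(np.arctan2(l[1],l[0])))
print("side bar",[ (x["conf"],ray("side",x["uv"],160)) for x in ctrl.place_of("side","tray_bar")],[ (x["conf"],ray("side",x["uv"],86)) for x in ctrl.place_of("side","key_top")])
E
```

```text
base top [612.15917969  46.1158638 ] 49.759124755859375
key [624.40347933  39.73094123] [12.30347933 -6.06905877] -26.256196204967953
posttop px (np.float64(252.49185800942615), np.float64(191.8562380070963))
0 [252.9 187. ] -10 [253.8 187.1] -20 [254.7 187.4] -30 [255.5 187.8] -40 [256.3 188.4] -50 [256.9 189. ] -60 [257.4 189.8] -70 [257.8 190.6] -80 [258.  191.6] -90 [258.1 192.5] base side [608.19787598  52.14893723] 52.451698303222656
[(225, 255), (225, 256), (226, 254), (226, 255), (239, 255)]
key [626.96759213  39.55998186] [14.86759213 -6.24001814] -22.76808683672878
posttop px (np.float64(259.23268731487343), np.float64(225.101231347193))
0 [254.3 227. ] -10 [254.8 226.5] -20 [255.4 226. ] -30 [256.1 225.6] -40 [257.  225.2] -50 [257.9 225. ] -60 [258.8 224.8] -70 [259.8 224.8] -80 [260.8 224.8] -90 [261.7 225. ] 
bar [521.37967175 247.5643472 ] [477.99877413 243.63436045] [558.69803481 252.39549028]
3.0819662
side bar [(0.92, array([521.80358114, 239.95083009, 160.        ]))] [(0.68, array([620.15244073,  26.70633869,  86.        ]))]
```

Request:
send_rows --targets '[{"offset":[33,73.5,3],"spin":-0.32},{"offset":[33,73.5,3],"spin":-0.32},{"offset":[33,73.5,3],"spin":-0.32},{"offset":[33,73.5,3],"spin":-0.32},{"offset":[33,73.5,3],"spin":-0.32},{"offset":[33,73.5,3],"spin":-0.32},{"offset":[33,73.5,3],"spin":-0.32},{"offset":[33,73.5,3],"spin":-0.32}]' --grip 0.6 --squeeze 40

```text
time_s: 1.52
eef_pos: [327.9, -183.2, 244.0]
ee_rot: [0.0, 1.0, 0.026, 0.0]
force: [0.7, 0.6, 0.3]
grip_width: 0.599
grip_force: 0.0
```

Request:
send_rows --targets '[{"offset":[19.3,42.9,0],"spin":0},{"offset":[19.3,42.9,0],"spin":0},{"offset":[19.3,42.9,0],"spin":0},{"offset":[19.3,42.9,0],"spin":0},{"offset":[19.3,42.9,0],"spin":0},{"offset":[19.3,42.9,0],"spin":0},{"offset":[19.3,42.9,0],"spin":0},{"offset":[19.3,42.9,0],"spin":0}]'

```text
time_s: 2.18
eef_pos: [464.8, 121.3, 243.8]
ee_rot: [0.0, 1.0, 0.027, 0.0]
force: [0.8, -1.3, 0.6]
grip_width: 0.598
grip_force: 0.0
```

```bash
python3 -c "
from rig import ctrl;print(ctrl.sense())"
```

```text
{'time_s': 2.1833, 'joints': array([ 1.07242307e-02,  2.04041732e-01,  1.60566256e+00, -9.84392509e-05,
        1.33132199e+00,  1.52833770e+00]), 'dq': array([ 1.00768064e+00,  6.80525347e-01, -8.26771208e-01, -4.44035702e-04,
        1.34167993e-01,  1.00454830e+00]), 'tau': array([ -3.62553164, -41.32104993, -21.77106678,   0.17229035,
        -0.05472852,  -1.24085829]), 'eef_pos': array([464.78542703, 121.26692958, 243.83794867]), 'ee_rot': array([5.23054265e-05, 9.99646117e-01, 2.65999503e-02, 2.82387068e-04]), 'force': array([ 0.82283709, -1.33784255,  0.59920346]), 'wrist_torque': array([ 0.01226116, -0.11113454,  0.00416805]), 'grip_force': 0.0, 'grip_width': 0.5983968160841047}
```

Request:
send_rows --targets '[{"offset":[3,6.2,0],"spin":0},{"offset":[5.6,12.5,0],"spin":0},{"offset":[5.6,12.5,0],"spin":0},{"offset":[5.6,12.5,0],"spin":0}]'

```text
time_s: 2.52
eef_pos: [521.1, 248.3, 242.9]
ee_rot: [-0.001, 1.0, 0.028, -0.0]
force: [-2.0, -0.7, 0.2]
grip_width: 0.601
grip_force: 0.0
```

```bash
python3 - <<'E'
from h import *
p,d=shot("side")
print(ctrl.sense()["eef_pos"])
cv2.imwrite("pics/s1.png",cv2.resize(p[170:350,170:370,::-1],(660,594),interpolation=cv2.INTER_CUBIC))
E
```

```text
[521.04500215 247.98372777 242.74703705]
```

View pics/s1.png

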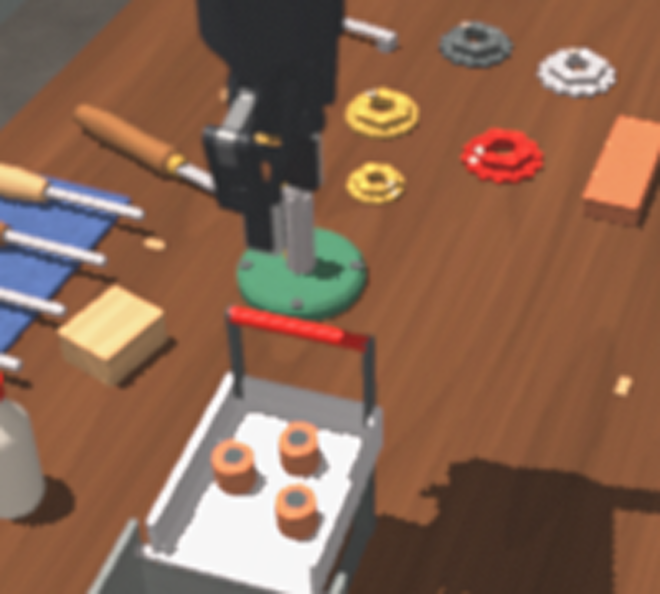

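The gripper hangs above the bar, which is at crop (300,328). Descending and closing.

Request:
send_rows --targets '[{"offset":[0,0,-4],"spin":0},{"offset":[0,0,-7],"spin":0},{"offset":[0,0,-9],"spin":0},{"offset":[0,-0.1,-10],"spin":0},{"offset":[0,-0.1,-10],"spin":0}]'

```text
time_s: 2.98
eef_pos: [519.6, 242.1, 142.0]
ee_rot: [0.0, 1.0, 0.026, -0.002]
force: [0.4, 0.2, -0.0]
grip_width: 0.599
grip_force: 0.0
```

Request:
send_rows --targets '[{"offset":[0,0,0],"spin":0},{"offset":[0,0,0],"spin":0},{"offset":[0,0,0],"spin":0},{"offset":[0,0,0],"spin":0},{"offset":[0,0,0],"spin":0},{"offset":[0,0,0],"spin":0}]' --grip 0 --squeeze 30

```text
time_s: 3.48
eef_pos: [520.9, 246.2, 145.5]
ee_rot: [-0.003, 1.0, 0.027, 0.002]
force: [0.7, 17.1, 1.3]
grip_width: 0.102
grip_force: 30.7
```

Request:
send_rows --targets '[{"offset":[0,1.1,1.1],"spin":0},{"offset":[-0.1,2.1,2.1],"spin":0},{"offset":[-0.2,3.2,3.1],"spin":0},{"offset":[-0.2,4.4,3.8],"spin":0},{"offset":[-0.3,5.7,4.5],"spin":0},{"offset":[-0.4,7.0,5.1],"spin":0},{"offset":[-0.4,8.4,5.5],"spin":0},{"offset":[-0.5,9.8,5.7],"spin":0}]'

```text
time_s: 4.15
eef_pos: [515.4, 341.0, 203.7]
ee_rot: [0.0, 1.0, 0.026, 0.001]
force: [-5.1, -5.1, 11.2]
grip_width: 0.104
grip_force: 31.4
```

Request:
send_rows --targets '[{"offset":[-0.1,1.4,0.1],"spin":0},{"offset":[-0.1,2.9,0.1],"spin":0},{"offset":[-0.2,4.3,0],"spin":0},{"offset":[-0.2,4.3,0],"spin":0},{"offset":[-0.2,4.3,0],"spin":0},{"offset":[-0.2,4.3,0],"spin":0},{"offset":[-0.2,4.3,0],"spin":0},{"offset":[-0.2,4.3,0],"spin":0}]'

```text
time_s: 4.82
eef_pos: [512.8, 384.2, 202.7]
ee_rot: [-0.001, 1.0, 0.027, 0.0]
force: [-7.2, -0.2, 6.7]
grip_width: 0.1
grip_force: 31.5
```

```bash
python3 - <<'E'
from h import *
p,d=shot("side");q,_=shot("top")
cv2.imwrite("pics/s2.png",np.hstack([cv2.resize(p[220:420,140:320,::-1],(400,444)),cv2.resize(q[180:280,60:190,::-1],(390,444))[:, :390]]))
for n in("bush0",):
  print([(round(x["conf"],2),np.round(ray("top",x["uv"],5),0)) for x in ctrl.place_of("top",n)])
E
```

```text
[(0.52, array([515., 411.,   5.]))]
```

View pics/s2.png

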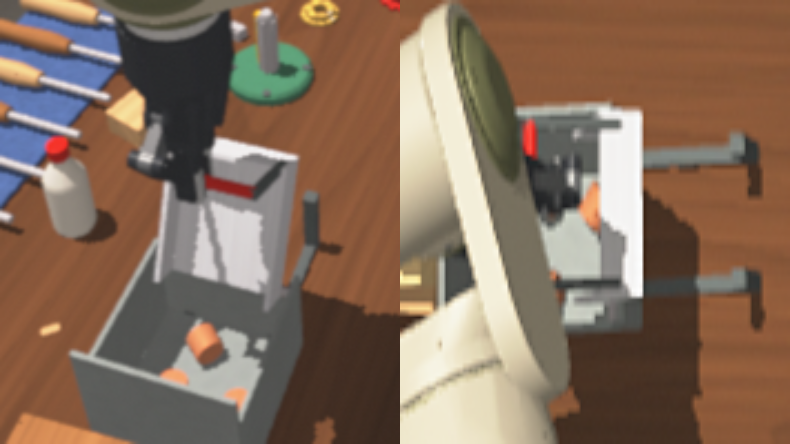

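All three bushes are in the bin, at crop (205,342), (175,378) and (235,397). Now I'll lower the tray along the same arc.

Request:
send_rows --targets '[{"offset":[0.1,-1.4,0.1],"spin":0},{"offset":[0.1,-2.9,0.1],"spin":0},{"offset":[0.2,-4.3,0],"spin":0},{"offset":[0.3,-5.7,-0.2],"spin":0},{"offset":[0.3,-7.1,-0.6],"spin":0},{"offset":[0.4,-8.4,-1.2],"spin":0},{"offset":[0.5,-9.7,-1.9],"spin":0},{"offset":[0.5,-10.9,-2.6],"spin":0}]'

```text
time_s: 5.63
eef_pos: [519.3, 274.4, 175.4]
ee_rot: [-0.001, 1.0, 0.026, 0.002]
force: [8.4, 6.9, -8.9]
grip_width: 0.102
grip_force: 29.6
```

Request:
send_rows --targets '[{"offset":[0,-1.1,-1.0],"spin":0},{"offset":[0.1,-2.1,-2.0],"spin":0},{"offset":[0.2,-3.1,-3.0],"spin":0},{"offset":[0.2,-3.1,-3.1],"spin":0},{"offset":[0.2,-3.1,-3.1],"spin":0}]'

```text
time_s: 6.05
eef_pos: [521.5, 246.3, 145.5]
ee_rot: [-0.003, 1.0, 0.026, 0.003]
force: [4.0, 15.5, 0.7]
grip_width: 0.098
grip_force: 31.5
```

Request:
send_rows --targets '[{"offset":[0,0,0],"spin":0},{"offset":[0,0,0],"spin":0},{"offset":[0,0,0],"spin":0},{"offset":[0,0,4],"spin":0},{"offset":[0,0,8],"spin":0},{"offset":[0,0,10],"spin":0}]' --grip 0.6

```text
time_s: 6.55
eef_pos: [521.3, 243.8, 248.5]
ee_rot: [-0.0, 1.0, 0.026, 0.003]
force: [-0.7, 0.1, 0.7]
grip_width: 0.6
grip_force: 0.0
```

```bash
python3 - <<'E'
from h import *
p,d=shot("top")
for nm,(u,v) in dict(red=(326,234),br=(379,245),dk=(385,208),cap=(335,190)).items(): print(nm,part(p,"top",u,v,nm))
W=world("top",d);print("tray floor z",np.median(W[225:235,140:160,2]))
E
```

```text
red [array([ 512.3, -153.6]), 35.8, 11, 'slot', np.float64(37.7), np.float64(24.4)]
br [array([ 486.3, -300.3]), 36.4]
dk [array([ 589.3, -314. ]), 36.0, 10, 'slot', np.float64(-41.5), np.float64(23.2)]
cap [array([ 632.6, -175.3]), 32.7, 9, 'slot', np.float64(-42.0), np.float64(23.9)]
tray floor z 552.8068757997795
```

Request:
send_rows --targets '[{"offset":[-0.9,-39.8,-10],"spin":0.09},{"offset":[-0.9,-39.8,-10],"spin":0.09},{"offset":[-0.9,-39.8,-10],"spin":0.09},{"offset":[-0.9,-39.8,-10],"spin":0.09},{"offset":[-0.9,-39.8,-10],"spin":0.09},{"offset":[-0.9,-39.8,-10],"spin":0.09},{"offset":[-0.9,-39.8,-10],"spin":0.09},{"offset":[-0.9,-39.8,-10],"spin":0.09}]' --grip 0.75

```text
time_s: 7.27
eef_pos: [512.4, -81.5, 162.1]
ee_rot: [0.0, 0.997, 0.071, 0.0]
force: [0.2, 0.5, 0.4]
grip_width: 0.75
grip_force: 0.0
```

Request:
send_rows --targets '[{"offset":[0,-4,-4],"spin":0},{"offset":[0,-7.2,-6],"spin":0},{"offset":[0,-7.2,-9],"spin":0},{"offset":[0,-7.2,-12],"spin":0},{"offset":[0,-7.2,-14.2],"spin":0},{"offset":[0,-7.2,-15.2],"spin":0},{"offset":[0,-7.2,-15.2],"spin":0}]' --grip 0.65

```text
time_s: 7.85
eef_pos: [512.0, -150.9, 8.7]
ee_rot: [-0.001, 0.997, 0.071, -0.002]
force: [0.1, -0.3, -0.5]
grip_width: 0.653
grip_force: 0.0
```

```bash
python3 - <<'E'
from h import *
p,d=shot("side"); print(ctrl.sense()["force"],ctrl.sense()["eef_pos"])
cv2.imwrite("pics/s3.png",cv2.resize(p[160:260,250:390,::-1],(770,550),interpolation=cv2.INTER_CUBIC))
E
```

```text
[-0.71016694  1.30551638  1.59136687] [ 512.9612219  -151.29342306   10.45345225]
```

View pics/s3.png

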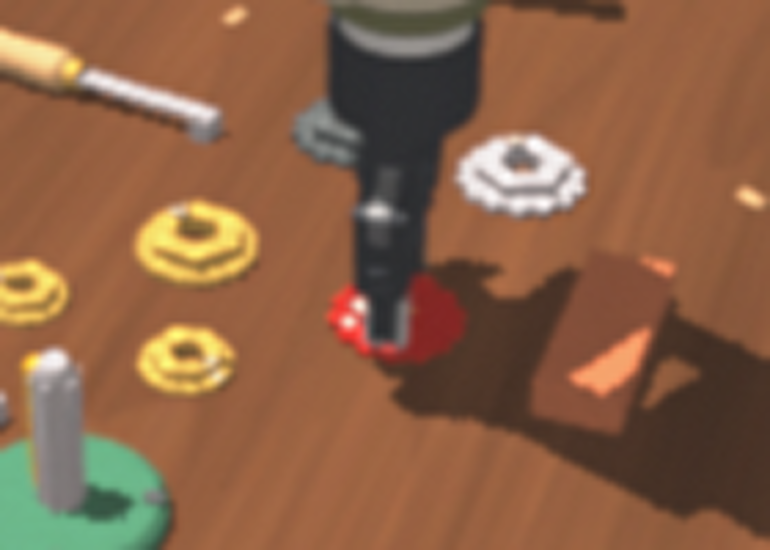

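The fingers straddle the red cog's collar, with the near finger at crop (388,335) over the disc. I'll lower a little more, then close.

Request:
send_rows --targets '[{"offset":[0,-0.2,-0.3],"spin":0},{"offset":[0,-0.2,-0.5],"spin":0},{"offset":[0,-0.2,-0.5],"spin":0}]'

```text
time_s: 8.15
eef_pos: [513.5, -153.5, 6.3]
ee_rot: [0.0, 0.997, 0.071, 0.001]
force: [-0.6, 0.6, 0.0]
grip_width: 0.654
grip_force: 0.0
```

Request:
send_rows --targets '[{"offset":[0,0,0],"spin":0},{"offset":[0,0,0],"spin":0},{"offset":[0,0,0],"spin":0},{"offset":[0,0,0],"spin":0},{"offset":[0,0,0],"spin":0}]' --grip 0.3 --squeeze 40

```text
time_s: 8.57
eef_pos: [513.5, -153.5, 6.5]
ee_rot: [0.0, 0.997, 0.071, 0.001]
force: [-1.9, 0.6, 5.6]
grip_width: 0.52
grip_force: 41.1
```

Request:
send_rows --targets '[{"offset":[0,0,4],"spin":0},{"offset":[0,0,8],"spin":0},{"offset":[0,0,12],"spin":0},{"offset":[1.5,3,13],"spin":-0.12},{"offset":[3,6,13],"spin":-0.24},{"offset":[4.5,9,13],"spin":-0.36},{"offset":[6,12,13],"spin":-0.48},{"offset":[7.5,15,13],"spin":-0.6}]'

```text
time_s: 9.23
eef_pos: [588.5, -1.6, 135.9]
ee_rot: [-0.0, 0.973, -0.23, 0.0]
force: [-0.3, -0.8, -1.6]
grip_width: 0.517
grip_force: 42.0
```

Request:
send_rows --targets '[{"offset":[1,2,0],"spin":-0.12},{"offset":[1.7,3.5,0],"spin":-0.24},{"offset":[2.4,5.0,0],"spin":-0.36},{"offset":[2.4,5.0,0],"spin":-0.48},{"offset":[2.4,5.0,0],"spin":-0.5},{"offset":[2.4,5.0,0],"spin":-0.5},{"offset":[2.4,5.0,0],"spin":-0.5}]'

```text
time_s: 9.82
eef_pos: [611.9, 46.3, 135.6]
ee_rot: [0.0, 0.888, -0.459, 0.0]
force: [0.0, -0.7, -0.4]
grip_width: 0.516
grip_force: 42.0
```

```bash
python3 - <<'E'
from h import *
p,d=shot("side");q,_=shot("top"); s=ctrl.sense();print(s["force"],s["eef_pos"],s["ee_rot"],s["grip_width"])
cv2.imwrite("pics/s4.png",np.hstack([cv2.resize(p[170:280,210:310,::-1],(400,440),interpolation=cv2.INTER_CUBIC),cv2.resize(q[160:240,215:287,::-1],(396,440),interpolation=cv2.INTER_CUBIC)]))
E
```

```text
[-0.59309031  0.76974841 -1.08889744] [611.99118454  46.23204656 135.62742797] [ 1.57913995e-05  8.88005238e-01 -4.59833336e-01  3.43129523e-05] 0.5234047290971737
```

View pics/s4.png

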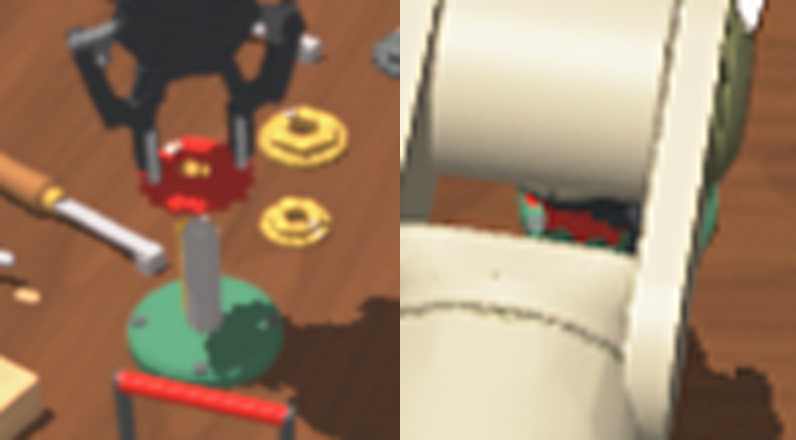

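The side view shows the red cog held level above the post, with its white mark left of centre on the key's side. I'll check the lateral offset numerically from the side silhouettes.

```bash
cat >> h.py <<'E'
def held(p,lo,zc,xy=(612.1,46.1)):
    """side view: column of held disc minus predicted, and of the post minus predicted (px, + = right)"""
    hsv=cv2.cvtColor(p,cv2.COLOR_RGB2HSV).astype(int);h,s,V=hsv[...,0],hsv[...,1],hsv[...,2]
    c=proj("side",(*xy,zc+3)); u,v=map(int,np.round(c))
    m=lo(h,s,V)&win(u,v,24)
    k=cv2.connectedComponentsWithStats(m.astype(np.uint8));i=1+np.argmax(k[2][1:,4]);b=k[2][i]
    print("disc box",b,"mid",b[0]+b[2]/2-.5,"pred",c)
    for z in(40,50,60):
        a=proj("side",(*xy,z));r=int(round(a[1]));row=s[r,int(a[0])-14:int(a[0])+15];us=np.nonzero(row<60)[0]+int(a[0])-14
        print("post",z,us.min(),us.max(),us.mean(),"pred",round(a[0],1))
E
python3 - <<'E'
from h import *
p,d=shot("side")
held(p,lambda h,s,V:((h<6)|(h>174))&(s>170)&(V>50),129)
E
```

```text
disc box [245 204  28  20 306] mid 258.5 pred (np.float64(258.4603591912792), np.float64(213.45409689714788))
post 40 257 264 260.5 pred 260.3
post 50 256 265 260.5 pred 260.1
post 60 245 264 255.0 pred 259.9
```

Request:
send_rows --targets '[{"offset":[0,0,-2],"spin":0},{"offset":[0,0,-3],"spin":0},{"offset":[0,0,-3.5],"spin":0},{"offset":[0,0,-4],"spin":0},{"offset":[0,0,-4],"spin":0}]'

```text
time_s: 10.38
eef_pos: [612.1, 45.8, 94.9]
ee_rot: [0.001, 0.888, -0.46, 0.0]
force: [0.8, -5.6, -3.2]
grip_width: 0.519
grip_force: 41.8
```

Request:
send_rows --targets '[{"offset":[0,0,-0.3],"spin":0},{"offset":[0,0,-0.5],"spin":0},{"offset":[0,0,-0.7],"spin":0},{"offset":[0,0,-0.7],"spin":0}]'

```text
time_s: 10.72
eef_pos: [613.0, 45.6, 89.3]
ee_rot: [0.0, 0.888, -0.461, 0.002]
force: [1.9, -5.7, 0.4]
grip_width: 0.525
grip_force: 42.2
```

Request:
send_rows --targets '[{"offset":[0,-0.1,-1],"spin":0},{"offset":[0,-0.1,-2],"spin":0},{"offset":[0,-0.1,-3],"spin":0},{"offset":[0,-0.1,-3],"spin":0}]'

```text
time_s: 11.05
eef_pos: [612.6, 45.2, 56.6]
ee_rot: [0.0, 0.888, -0.461, 0.001]
force: [8.3, -5.2, -5.7]
grip_width: 0.522
grip_force: 41.7
```

Request:
send_rows --targets '[{"offset":[0,0,-1],"spin":0},{"offset":[0,0,-2],"spin":0},{"offset":[0,0,-3],"spin":0},{"offset":[0,0,-3.5],"spin":0},{"offset":[0,0,-3.5],"spin":0}]'

```text
time_s: 11.47
eef_pos: [612.6, 45.3, 22.8]
ee_rot: [-0.0, 0.888, -0.461, 0.001]
force: [3.3, -5.7, 2.2]
grip_width: 0.521
grip_force: 41.7
```

Request:
send_rows --targets '[{"offset":[0,0,0.1],"spin":0},{"offset":[0,0,0.1],"spin":0},{"offset":[0,0,0.2],"spin":0},{"offset":[0,0,3],"spin":0},{"offset":[0,0,7],"spin":0},{"offset":[0,0,11],"spin":0},{"offset":[0,0,13],"spin":0}]' --grip 0.65

```text
time_s: 12.05
eef_pos: [613.1, 46.1, 158.0]
ee_rot: [-0.001, 0.888, -0.46, 0.002]
force: [0.6, -0.3, 1.2]
grip_width: 0.649
grip_force: 0.0
```

```bash
python3 - <<'E'
from h import *
p,d=shot("side");q,_=shot("top");W=world("side",d)
f=lambda h,s,V:((h<6)|(h>174))&(s>170)&(V>50)
hsv=cv2.cvtColor(p,cv2.COLOR_RGB2HSV).astype(int);m=f(*cv2.split(hsv.astype(np.uint8)))&win(261,246,30)&(W[...,0]>570)
P=W[m];print(len(P),"z",np.percentile(P[:,2],[5,50,95]),P[:,:2].min(0),P[:,:2].max(0))
for nm,(u,v) in dict(br=(379,245),dk=(385,208),cap=(335,190)).items(): print(nm,part(q,"top",u,v,nm))
cv2.imwrite("pics/s5.png",np.hstack([cv2.resize(p[190:290,210:310,::-1],(400,400),interpolation=cv2.INTER_CUBIC),cv2.resize(q[150:290,280:420,::-1],(400,400),interpolation=cv2.INTER_CUBIC)]))
E
```

```text
271 z [16.62659591 22.44503083 30.56907492] [574.79466479  18.34490384] [642.67151915  95.73725024]
br [array([ 486.3, -300.3]), 36.4]
dk [array([ 589.3, -314. ]), 36.0, 10, 'slot', np.float64(-41.5), np.float64(23.2)]
cap [array([ 632.9, -175.9]), 32.4, 8, 'slot', np.float64(-42.1), np.float64(23.5)]
```

View pics/s5.png

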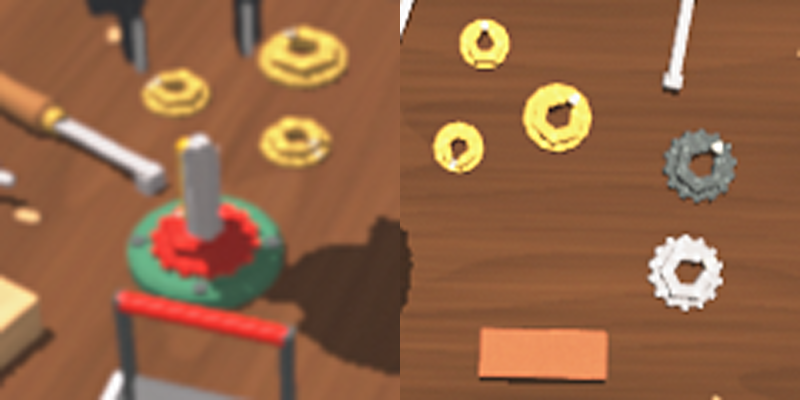

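Red is fully home on the post, and the rest haven't moved. Next is the bright cog.

Request:
send_rows --targets '[{"offset":[-12.6,-34.6,-5],"spin":0.31},{"offset":[-12.6,-34.6,-5],"spin":0.31},{"offset":[-12.6,-34.6,-5],"spin":0.31},{"offset":[-12.6,-34.6,-5],"spin":0.31},{"offset":[-12.6,-34.6,-5],"spin":0.31},{"offset":[-12.6,-34.6,-5],"spin":0.31},{"offset":[-12.6,-34.6,-5],"spin":0.31},{"offset":[-12.6,-34.6,-5],"spin":0.31}]'

```text
time_s: 12.82
eef_pos: [499.1, -261.2, 107.5]
ee_rot: [-0.001, 0.948, -0.318, -0.001]
force: [0.3, -0.4, 0.0]
grip_width: 0.651
grip_force: 0.0
```

Request:
send_rows --targets '[{"offset":[-1.3,-3.5,-2],"spin":0},{"offset":[-1.3,-3.5,-5],"spin":0},{"offset":[-1.3,-3.5,-5],"spin":0},{"offset":[-1.3,-3.5,-5],"spin":0}]'

```text
time_s: 13.15
eef_pos: [486.7, -294.0, 57.6]
ee_rot: [-0.001, 0.948, -0.318, -0.002]
force: [1.3, 0.0, -0.3]
grip_width: 0.648
grip_force: 0.0
```

```bash
python3 - <<'E'
from rig import ctrl
for i in range(2): ctrl.capture("top"); s=ctrl.sense(); print(s["eef_pos"],s["ee_rot"],s["joints"][5])
E
```

```text
[ 487.85902263 -294.23335675   59.25166248] [-4.58857680e-04  9.48244441e-01 -3.17540340e-01 -6.34730170e-04] 1.4684342919364888
[ 488.41847907 -294.4510056    60.1568402 ] [ 1.34021671e-05  9.48329358e-01 -3.17287448e-01  3.21056864e-04] 1.4683767653059243
```

Request:
send_rows --targets '[{"offset":[-0.2,-0.6,-2],"spin":0},{"offset":[-0.2,-0.6,-4],"spin":0},{"offset":[-0.2,-0.6,-5],"spin":0},{"offset":[-0.2,-0.6,-5.4],"spin":0},{"offset":[-0.2,-0.6,-5.4],"spin":0}]'

```text
time_s: 13.67
eef_pos: [486.1, -300.7, 5.5]
ee_rot: [-0.0, 0.948, -0.318, -0.0]
force: [-0.2, 0.1, -0.1]
grip_width: 0.649
grip_force: 0.0
```

Request:
send_rows --targets '[{"offset":[0,0,0],"spin":0},{"offset":[0,0,0],"spin":0},{"offset":[0,0,0],"spin":0},{"offset":[0,0,0],"spin":0},{"offset":[0,0,0],"spin":0}]' --grip 0.3 --squeeze 40

```text
time_s: 14.08
eef_pos: [486.5, -301.5, 6.8]
ee_rot: [0.0, 0.948, -0.318, 0.001]
force: [1.0, 2.1, 7.5]
grip_width: 0.521
grip_force: 41.6
```

Request:
send_rows --targets '[{"offset":[0,0,4],"spin":0},{"offset":[0.3,1,8],"spin":0.1},{"offset":[1.2,3.4,11],"spin":0.2},{"offset":[2.4,6.6,13],"spin":0.3},{"offset":[3.7,10.2,13],"spin":0.42},{"offset":[5,13.9,13],"spin":0.54},{"offset":[6.3,17.6,13],"spin":0.65},{"offset":[7.6,21.2,13],"spin":0.73}]'

```text
time_s: 14.75
eef_pos: [562.0, -87.3, 135.9]
ee_rot: [0.0, 0.999, 0.044, 0.0]
force: [-0.7, -0.8, -2.4]
grip_width: 0.519
grip_force: 42.0
```

Request:
send_rows --targets '[{"offset":[1.2,3.4,0],"spin":0},{"offset":[2.5,7,0],"spin":0},{"offset":[3.8,10.6,0],"spin":0},{"offset":[4.9,13.5,0],"spin":0},{"offset":[4.9,13.5,0],"spin":0},{"offset":[4.9,13.5,0],"spin":0}]'

```text
time_s: 15.25
eef_pos: [610.7, 47.2, 135.4]
ee_rot: [0.0, 0.999, 0.043, 0.0]
force: [-0.2, 0.3, -0.9]
grip_width: 0.52
grip_force: 42.0
```

```bash
python3 - <<'E'
from h import *
p,d=shot("side"); p,d=shot("side","pics/t.png"); s=ctrl.sense();print(s["force"],s["eef_pos"],s["ee_rot"],s["grip_width"])
cv2.imwrite("pics/s6.png",cv2.resize(p[170:260,210:310,::-1],(600,540),interpolation=cv2.INTER_CUBIC))
held(p,lambda h,s,V:(s<40)&(V>110),s["eef_pos"][2]-6.5,s["eef_pos"][:2])
E
```

```text
[-0.25743117  0.60408115 -1.40184462] [610.48136515  45.13168003 135.40643601] [ 1.37433185e-04  9.99149663e-01  4.12301930e-02 -4.80363105e-05] 0.51986077388449
disc box [245 204  29  33 383] mid 259.0 pred (np.float64(259.239900018852), np.float64(213.39885284004376))
post 40 257 263 260.0 pred 261.0
post 50 256 265 260.5 pred 260.8
post 60 246 264 255.71428571428572 pred 260.6
```

View pics/s6.png

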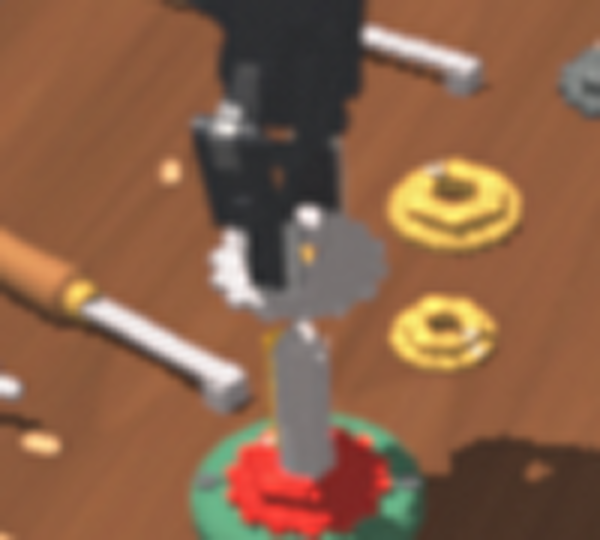

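The mark on the bright cog is hidden here by the finger, with only a lit spot at (308,215). Before lowering, I'll check the slot angle from the first top picture by sampling around the bore.

```bash
python3 - <<'E'
from h import *
g=cv2.imread("pics/top0.png")[:,:,::-1].astype(np.float32)
def samp(c,r,z,a):
    u,v=proj("top",(c[0]+r*np.cos(a),c[1]+r*np.sin(a),z));return cv2.getRectSubPix(g,(1,1),(float(u),float(v)))[0,0]
for nm,c in(("br",(486.3,-300.3)),("dk",(589.3,-314)),("red",(512.3,-153.8))):
    print(nm)
    for t in range(-180,180,15):
        a=np.radians(t);print(t,[samp(c,r,z,a).astype(int).tolist() for r,z in((16,15),(18,15),(22,15),(26,15))])
E
```

```text
br
-180 [[244, 241, 239], [245, 243, 242], [231, 225, 222], [217, 209, 205]]
-165 [[244, 242, 239], [245, 244, 244], [242, 238, 235], [169, 162, 158]]
-150 [[244, 243, 241], [247, 246, 246], [247, 248, 248], [246, 244, 243]]
-135 [[247, 245, 245], [246, 245, 245], [241, 238, 236], [241, 238, 235]]
-120 [[246, 244, 242], [245, 242, 241], [238, 233, 230], [234, 229, 226]]
-105 [[244, 243, 242], [247, 247, 246], [245, 244, 243], [244, 242, 241]]
-90 [[234, 226, 222], [244, 242, 240], [244, 241, 239], [244, 242, 240]]
-75 [[126, 108, 96], [177, 169, 158], [248, 248, 247], [246, 246, 245]]
-60 [[90, 78, 71], [190, 182, 171], [250, 251, 250], [248, 249, 247]]
-45 [[215, 207, 204], [230, 224, 221], [244, 243, 240], [245, 245, 244]]
-30 [[251, 252, 252], [249, 249, 249], [244, 243, 241], [244, 242, 240]]
-15 [[247, 245, 244], [245, 244, 242], [244, 241, 239], [245, 243, 242]]
0 [[247, 245, 244], [245, 242, 241], [244, 241, 239], [244, 242, 240]]
15 [[249, 250, 250], [247, 247, 247], [246, 246, 245], [247, 247, 247]]
30 [[249, 250, 249], [247, 248, 248], [246, 245, 245], [238, 235, 233]]
45 [
[... 3257 characters left out ...]
[241, 62, 50], [247, 66, 52], [247, 69, 55]]
30 [[95, 58, 45], [155, 131, 114], [250, 238, 225], [247, 163, 146]]
45 [[139, 89, 71], [177, 153, 134], [250, 219, 203], [248, 237, 230]]
60 [[240, 73, 56], [245, 63, 50], [247, 75, 61], [247, 68, 55]]
75 [[249, 74, 60], [247, 70, 56], [242, 65, 52], [245, 66, 52]]
90 [[247, 69, 56], [247, 69, 56], [235, 58, 48], [246, 68, 56]]
105 [[247, 67, 54], [247, 68, 54], [240, 61, 49], [244, 64, 51]]
120 [[247, 69, 55], [247, 72, 57], [247, 72, 56], [246, 65, 52]]
135 [[248, 70, 56], [247, 69, 56], [244, 64, 52], [223, 53, 43]]
150 [[248, 69, 57], [247, 69, 56], [230, 56, 46], [238, 60, 49]]
165 [[247, 65, 54], [247, 66, 54], [234, 60, 48], [224, 54, 44]]
```

The bright cog's slot is confirmed at about -67°. Lowering.

Request:
send_rows --targets '[{"offset":[0.1,0,-2],"spin":0},{"offset":[0.1,0,-3],"spin":0},{"offset":[0.1,0,-3.5],"spin":0},{"offset":[0.1,0,-4],"spin":0},{"offset":[0.1,0,-4],"spin":0}]'

```text
time_s: 15.77
eef_pos: [611.3, 45.2, 94.6]
ee_rot: [-0.0, 0.999, 0.041, -0.001]
force: [-0.9, -0.0, -1.8]
grip_width: 0.522
grip_force: 42.0
```

Request:
send_rows --targets '[{"offset":[0,0,-0.3],"spin":0},{"offset":[0,0,-0.5],"spin":0},{"offset":[0,0,-0.7],"spin":0},{"offset":[0,0,-0.7],"spin":0}]'

```text
time_s: 16.1
eef_pos: [611.6, 45.7, 88.1]
ee_rot: [-0.0, 0.999, 0.041, -0.0]
force: [-0.2, -0.3, -1.1]
grip_width: 0.525
grip_force: 42.0
```

Request:
send_rows --targets '[{"offset":[0,0,-1],"spin":0},{"offset":[0,0,-2],"spin":0},{"offset":[0,0,-3],"spin":0},{"offset":[0,0,-4],"spin":0},{"offset":[0,0,-5],"spin":0},{"offset":[0,0,-5],"spin":0},{"offset":[0,0,-5],"spin":0}]'

```text
time_s: 16.68
eef_pos: [611.5, 45.7, 37.6]
ee_rot: [-0.0, 0.999, 0.041, -0.001]
force: [-0.4, 0.2, -1.3]
grip_width: 0.524
grip_force: 43.2
```

Request:
send_rows --targets '[{"offset":[0,0,0.1],"spin":0},{"offset":[0,0,0.1],"spin":0},{"offset":[0,0,0.2],"spin":0},{"offset":[0,0,3],"spin":0},{"offset":[0,0,7],"spin":0},{"offset":[0,0,11],"spin":0},{"offset":[0,0,12],"spin":0},{"offset":[0,0,12],"spin":0}]' --grip 0.65

```text
time_s: 17.35
eef_pos: [613.3, 45.6, 162.6]
ee_rot: [0.001, 0.999, 0.041, 0.004]
force: [-0.0, 0.5, -0.8]
grip_width: 0.649
grip_force: 0.0
```

```bash
python3 - <<'E'
from h import *
p,d=shot("side");q,_=shot("top");W=world("side",d)
m=win(261,240,14)&(np.hypot(W[...,0]-612,W[...,1]-45.5)<24)&(np.hypot(W[...,0]-612,W[...,1]-45.5)>15)&(W[...,2]>15)&(W[...,2]<75)
print("collar top z",np.percentile(W[m][:,2],[10,50,90]))
for nm,(u,v) in dict(dk=(385,208),cap=(335,190)).items(): print(nm,part(q,"top",u,v,nm))
print(ctrl.sense()["eef_pos"])
cv2.imwrite("pics/s7.png",cv2.resize(p[150:280,210:340,::-1],(500,500),interpolation=cv2.INTER_CUBIC))
E
```

```text
collar top z [38.12650881 44.07628955 46.22604015]
dk [array([ 589.3, -314. ]), 36.0, 10, 'slot', np.float64(-41.5), np.float64(23.2)]
cap [array([ 632.9, -175.9]), 32.4, 8, 'slot', np.float64(-42.1), np.float64(23.5)]
[611.43913153  45.71480598 157.97043761]
```

View pics/s7.png

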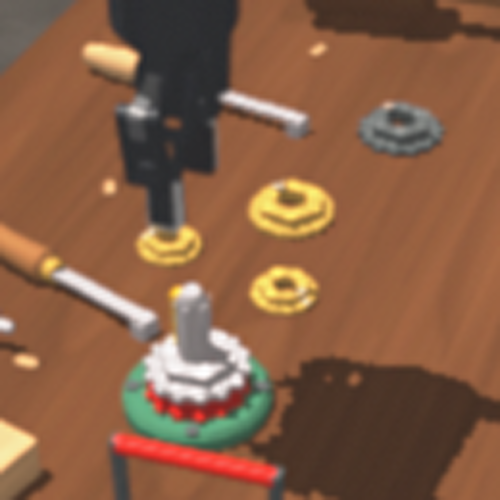

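Bright is home on red (collar top at 44 mm, as it should be). Next is the dark cog.

Request:
send_rows --targets '[{"offset":[-2.2,-36,-5],"spin":-0.28},{"offset":[-2.2,-36,-5],"spin":-0.28},{"offset":[-2.2,-36,-5],"spin":-0.28},{"offset":[-2.2,-36,-5],"spin":-0.28},{"offset":[-2.2,-36,-5],"spin":-0.28},{"offset":[-2.2,-36,-5],"spin":-0.28},{"offset":[-2.2,-36,-5],"spin":-0.28},{"offset":[-2.2,-36,-5],"spin":-0.28}]'

```text
time_s: 18.12
eef_pos: [590.3, -285.4, 110.2]
ee_rot: [-0.001, 0.995, -0.098, -0.001]
force: [0.5, -0.5, 0.4]
grip_width: 0.652
grip_force: 0.0
```

Request:
send_rows --targets '[{"offset":[-0.2,-3,-3],"spin":0},{"offset":[-0.2,-3,-5],"spin":0},{"offset":[-0.2,-3,-5],"spin":0},{"offset":[-0.2,-3,-5],"spin":0},{"offset":[-0.2,-3,-5],"spin":0},{"offset":[-0.2,-3,-5],"spin":0}]'

```text
time_s: 18.62
eef_pos: [590.4, -313.2, 64.1]
ee_rot: [0.001, 0.995, -0.098, 0.001]
force: [-0.2, 0.9, -0.5]
grip_width: 0.653
grip_force: 0.0
```

```bash
python3 - <<'E'
from rig import ctrl
ctrl.capture("top"); s=ctrl.sense(); print(s["eef_pos"],s["ee_rot"],s["joints"][5])
E
```

```text
[ 590.36738204 -313.23670504   64.03935733] [ 5.59604833e-04  9.95208569e-01 -9.77686078e-02  9.43853407e-04] 1.10387316531064
```

Request:
send_rows --targets '[{"offset":[-0.1,-0.1,-2],"spin":0},{"offset":[-0.1,-0.1,-4],"spin":0},{"offset":[-0.1,-0.1,-5.2],"spin":0},{"offset":[-0.1,-0.1,-5.8],"spin":0},{"offset":[-0.1,-0.1,-5.8],"spin":0}]'

```text
time_s: 19.08
eef_pos: [588.4, -314.3, 3.8]
ee_rot: [-0.0, 0.995, -0.098, -0.001]
force: [0.2, 0.2, 0.0]
grip_width: 0.648
grip_force: 0.0
```

Request:
send_rows --targets '[{"offset":[0,0,0],"spin":0},{"offset":[0,0,0],"spin":0},{"offset":[0,0,0],"spin":0},{"offset":[0,0,0],"spin":0},{"offset":[0,0,0],"spin":0}]' --grip 0.3 --squeeze 40

```text
time_s: 19.5
eef_pos: [589.1, -315.2, 5.6]
ee_rot: [0.0, 0.995, -0.098, 0.001]
force: [-0.1, 0.1, 5.4]
grip_width: 0.523
grip_force: 41.6
```

Request:
send_rows --targets '[{"offset":[0,0,4],"spin":0},{"offset":[0,1,8],"spin":0.1},{"offset":[0.1,3.6,11],"spin":0.2},{"offset":[0.3,7.1,13],"spin":0.28},{"offset":[0.5,10.9,13],"spin":0.28},{"offset":[0.8,14.7,13],"spin":0.28},{"offset":[1.1,18.5,13],"spin":0.28},{"offset":[1.3,22,13],"spin":0.28}]'

```text
time_s: 20.17
eef_pos: [601.3, -92.8, 134.5]
ee_rot: [-0.0, 0.999, 0.041, -0.0]
force: [0.7, -0.6, -0.6]
grip_width: 0.525
grip_force: 41.8
```

Request:
send_rows --targets '[{"offset":[0.3,3.5,0],"spin":0},{"offset":[0.5,7,0],"spin":0},{"offset":[0.8,10.5,0],"spin":0},{"offset":[1.0,14,0],"spin":0},{"offset":[1.0,14,0],"spin":0},{"offset":[1.0,14,0],"spin":0},{"offset":[1.0,14,0],"spin":0}]'

```text
time_s: 20.75
eef_pos: [611.4, 44.7, 134.3]
ee_rot: [0.0, 0.999, 0.041, -0.0]
force: [0.8, 0.5, -0.5]
grip_width: 0.522
grip_force: 41.8
```

```bash
python3 - <<'E'
from h import *
p,d=shot("side"); s=ctrl.sense();print(s["force"],s["eef_pos"],s["ee_rot"],s["grip_width"])
held(p,lambda h,s,V:(s<75)&(V>25),s["eef_pos"][2]-6,s["eef_pos"][:2])
E
```

```text
[-0.13435363 -0.29339056 -0.73053672] [611.49036567  44.16057345 134.37308462] [ 1.33703187e-04  9.99161915e-01  4.09319723e-02 -1.50637088e-04] 0.5190922909692891
disc box [242 189  32  48 880] mid 257.5 pred (np.float64(259.0329200161858), np.float64(213.2622500621127))
post 40 248 274 261.0 pred 260.8
post 50 250 271 260.5 pred 260.6
post 60 246 266 256.9375 pred 260.4
```

Request:
send_rows --targets '[{"offset":[0,0.1,-2],"spin":0},{"offset":[0,0.1,-3],"spin":0},{"offset":[0,0.1,-3.5],"spin":0},{"offset":[0,0.1,-4],"spin":0},{"offset":[0,0.1,-4],"spin":0}]'

```text
time_s: 21.22
eef_pos: [611.3, 45.7, 93.7]
ee_rot: [-0.0, 0.999, 0.041, -0.001]
force: [-0.3, 1.5, -1.5]
grip_width: 0.52
grip_force: 41.8
```

Request:
send_rows --targets '[{"offset":[0,0,-0.3],"spin":0},{"offset":[0,0,-0.5],"spin":0},{"offset":[0,0,-0.7],"spin":0},{"offset":[0,0,-0.7],"spin":0}]'

```text
time_s: 21.55
eef_pos: [611.5, 46.2, 87.3]
ee_rot: [-0.0, 0.999, 0.041, -0.0]
force: [0.1, 0.0, -2.0]
grip_width: 0.524
grip_force: 41.8
```

Request:
send_rows --targets '[{"offset":[0,0,-1],"spin":0},{"offset":[0,0,-2],"spin":0},{"offset":[0,0,-3],"spin":0},{"offset":[0,0,-3.4],"spin":0},{"offset":[0,0,-3.4],"spin":0},{"offset":[0,0,-3.4],"spin":0}]'

```text
time_s: 22.05
eef_pos: [611.4, 46.2, 53.1]
ee_rot: [-0.0, 0.999, 0.041, -0.0]
force: [0.6, -0.4, -1.5]
grip_width: 0.523
grip_force: 41.8
```

Request:
send_rows --targets '[{"offset":[0,0,0.1],"spin":0},{"offset":[0,0,0.1],"spin":0},{"offset":[0,0,0.2],"spin":0},{"offset":[0,0,3],"spin":0},{"offset":[0,0,7],"spin":0},{"offset":[0,0,10.5],"spin":0},{"offset":[0,0,10.5],"spin":0}]' --grip 0.65

```text
time_s: 22.63
eef_pos: [614.4, 46.0, 166.5]
ee_rot: [0.001, 0.999, 0.042, 0.006]
force: [0.9, -0.1, 1.1]
grip_width: 0.651
grip_force: 0.0
```

```bash
python3 - <<'E'
from h import *
p,d=shot("side");q,_=shot("top");W=world("side",d)
rr=np.hypot(W[...,0]-612,W[...,1]-45.5)
m=win(261,236,16)&(rr<24)&(rr>15)&(W[...,2]>15)&(W[...,2]<85)
print("collar top z",np.percentile(W[m][:,2],[10,50,90]))
print("cap",part(q,"top",335,190,"cap"),ctrl.sense()["eef_pos"])
cv2.imwrite("pics/s8.png",np.hstack([cv2.resize(p[150:280,210:340,::-1],(450,450),interpolation=cv2.INTER_CUBIC),cv2.resize(q[150:260,280:365,::-1],(348,450),interpolation=cv2.INTER_CUBIC)]))
E
```

```text
collar top z [52.92359656 59.06850031 61.21508426]
cap [array([ 632.9, -175.9]), 32.4, 8, 'slot', np.float64(-42.1), np.float64(23.5)] [611.9809272   46.16068632 159.97653146]
```

View pics/s8.png

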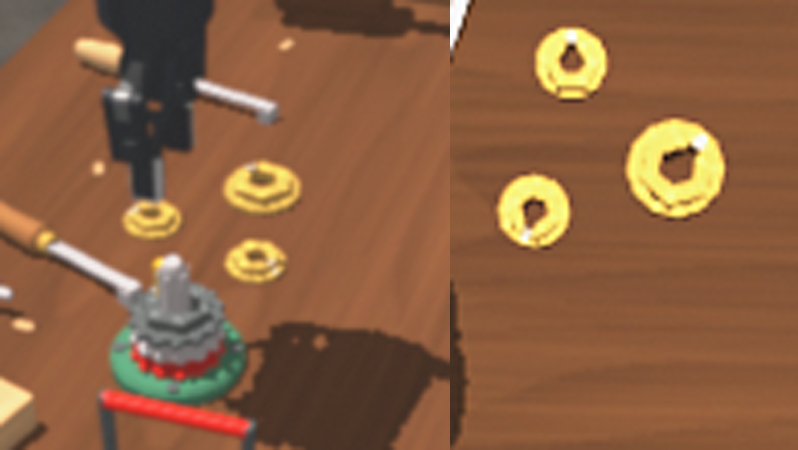

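All three cogs are home (dark collar top at 59 mm). The largest brass disc, right crop (675,167), is the cap and hasn't moved. Fetching it.

Request:
send_rows --targets '[{"offset":[2.1,-22.2,-6],"spin":-0.29},{"offset":[2.1,-22.2,-6],"spin":-0.29},{"offset":[2.1,-22.2,-6],"spin":-0.29},{"offset":[2.1,-22.2,-6],"spin":-0.29},{"offset":[2.1,-22.2,-6],"spin":-0.29},{"offset":[2.1,-22.2,-9],"spin":-0.29},{"offset":[2.1,-22.2,-9],"spin":-0.29},{"offset":[2.1,-22.2,-9],"spin":-0.29}]'

```text
time_s: 23.4
eef_pos: [630.8, -176.2, 65.1]
ee_rot: [-0.001, 0.995, -0.104, -0.003]
force: [0.4, -0.4, 0.5]
grip_width: 0.652
grip_force: 0.0
```

```bash
python3 - <<'E'
from rig import ctrl
for i in (1,2,3): ctrl.capture("top"); s=ctrl.sense(); print(s["eef_pos"],s["ee_rot"],s["joints"][5])
E
```

```text
[ 631.92307787 -175.40852708   67.28839711] [-5.82808904e-04  9.94614586e-01 -1.03634007e-01 -1.21556471e-03] 1.3291644529691244
[ 632.65385226 -174.99205017   68.66038963] [-1.38416743e-04  9.94673632e-01 -1.03074459e-01 -4.18119733e-05] 1.3291465918328882
[ 632.98974866 -174.78990815   69.40296642] [ 9.83539685e-05  9.94706138e-01 -1.02758868e-01  5.52524535e-04] 1.329056493094795
```

Settled at about (633,-175,69.5), so I need -0.1 cm in y and -6.3 cm in z.

Request:
send_rows --targets '[{"offset":[0,-0.1,-2],"spin":0},{"offset":[0,-0.1,-4],"spin":0},{"offset":[0,-0.1,-5.5],"spin":0},{"offset":[0,-0.1,-6.3],"spin":0},{"offset":[0,-0.1,-6.3],"spin":0}]'

```text
time_s: 23.97
eef_pos: [632.3, -175.7, 4.8]
ee_rot: [-0.0, 0.995, -0.103, -0.001]
force: [-0.1, 0.4, 0.9]
grip_width: 0.648
grip_force: 0.0
```

Request:
send_rows --targets '[{"offset":[0,0,0],"spin":0},{"offset":[0,0,0],"spin":0},{"offset":[0,0,0],"spin":0},{"offset":[0,0,0],"spin":0},{"offset":[0,0,0],"spin":0}]' --grip 0.3 --squeeze 40

```text
time_s: 24.38
eef_pos: [633.2, -176.9, 6.8]
ee_rot: [0.0, 0.995, -0.103, 0.001]
force: [-0.1, 1.7, 6.5]
grip_width: 0.525
grip_force: 41.6
```

Request:
send_rows --targets '[{"offset":[0,0,4],"spin":0},{"offset":[0,0,8],"spin":0.1},{"offset":[-0.1,2,11],"spin":0.2},{"offset":[-0.5,5.4,13],"spin":0.29},{"offset":[-0.9,9.2,13],"spin":0.29},{"offset":[-1.2,13,13],"spin":0.29},{"offset":[-1.6,16.8,13],"spin":0.29},{"offset":[-1.9,20,13],"spin":0.29}]'

```text
time_s: 25.05
eef_pos: [612.9, 25.5, 135.8]
ee_rot: [-0.0, 0.999, 0.042, 0.0]
force: [-0.0, 0.3, -1.3]
grip_width: 0.527
grip_force: 41.6
```

Request:
send_rows --targets '[{"offset":[-0.2,1.5,0],"spin":0},{"offset":[-0.2,2.2,0],"spin":0},{"offset":[-0.2,2.2,0],"spin":0},{"offset":[-0.2,2.2,0],"spin":0},{"offset":[-0.2,2.2,0],"spin":0}]'

```text
time_s: 25.47
eef_pos: [611.8, 43.4, 135.4]
ee_rot: [0.0, 0.999, 0.041, 0.0]
force: [-0.5, -0.5, -0.7]
grip_width: 0.521
grip_force: 41.6
```

```bash
python3 - <<'E'
from h import *
p,d=shot("side"); s=ctrl.sense();print(s["force"],s["eef_pos"],s["ee_rot"],s["grip_width"])
held(p,lambda h,s,V:(h>16)&(h<36)&(s>110)&(V>50),s["eef_pos"][2]-6.5,s["eef_pos"][:2])
E
```

```text
[ 0.36025622  0.03080401 -1.30727413] [611.77608444  43.49798193 135.38731641] [ 1.26564425e-04  9.99181438e-01  4.04528920e-02 -3.17815469e-05] 0.5220397554528041
disc box [246 203  27  19 260] mid 259.0 pred (np.float64(259.02662041260817), np.float64(212.9127685259081))
post 40 248 274 261.0 pred 260.8
post 50 247 273 260.0 pred 260.6
post 60 246 271 258.5 pred 260.4
```

Aligned apart from +2 mm in y. Lowering.

Request:
send_rows --targets '[{"offset":[0,0.2,-2],"spin":0},{"offset":[0,0.2,-3],"spin":0},{"offset":[0,0.2,-3.5],"spin":0},{"offset":[0,0.2,-4],"spin":0},{"offset":[0,0.2,-4],"spin":0}]'

```text
time_s: 25.93
eef_pos: [611.3, 46.8, 94.6]
ee_rot: [-0.0, 0.999, 0.041, -0.001]
force: [-0.2, -0.1, -1.7]
grip_width: 0.523
grip_force: 41.6
```

Request:
send_rows --targets '[{"offset":[0,0,-0.3],"spin":0},{"offset":[0,0,-0.5],"spin":0},{"offset":[0,0,-0.8],"spin":0},{"offset":[0,0,-0.8],"spin":0}]'

```text
time_s: 26.27
eef_pos: [612.2, 46.9, 87.6]
ee_rot: [0.0, 0.999, 0.041, 0.001]
force: [4.9, -0.3, -1.6]
grip_width: 0.521
grip_force: 41.6
```

Request:
send_rows --targets '[{"offset":[0,0,-1],"spin":0},{"offset":[0,0,-1.9],"spin":0},{"offset":[0,0,-1.9],"spin":0},{"offset":[0,0,-1.9],"spin":0}]'

```text
time_s: 26.6
eef_pos: [612.2, 46.7, 67.2]
ee_rot: [0.0, 0.999, 0.041, 0.001]
force: [7.4, -2.9, -6.0]
grip_width: 0.518
grip_force: 41.5
```

Request:
send_rows --targets '[{"offset":[0,0,0.1],"spin":0},{"offset":[0,0,0.1],"spin":0},{"offset":[0,0,0.2],"spin":0},{"offset":[0,0,3],"spin":0},{"offset":[0,0,7],"spin":0},{"offset":[-3,-3,10.5],"spin":0},{"offset":[-6,-6,12],"spin":0},{"offset":[-8,-8,12],"spin":0}]' --grip 0.65

```text
time_s: 27.27
eef_pos: [532.5, -31.9, 190.7]
ee_rot: [0.001, 0.999, 0.042, 0.002]
force: [1.3, -1.5, -0.4]
grip_width: 0.654
grip_force: 0.0
```

```bash
python3 - <<'E'
from h import *
p,d=shot("side");q,dt=shot("top");W=world("side",d)
rr=np.hypot(W[...,0]-612,W[...,1]-45.5)
m=win(261,230,16)&(rr<24)&(rr>15)&(W[...,2]>15)&(W[...,2]<95)
print("collar top z",np.percentile(W[m][:,2],[10,50,90]))
print("bar",[(x["conf"],np.round(ray("side",x["uv"],160))) for x in ctrl.place_of("side","tray_bar")])
cv2.imwrite("pics/s9.png",cv2.resize(p[190:390,160:340,::-1],(540,600),interpolation=cv2.INTER_CUBIC))
E
```

```text
collar top z [70.8223634  74.24287418 75.87208476]
bar [(0.74, array([520., 246., 160.]))]
```

View pics/s9.png

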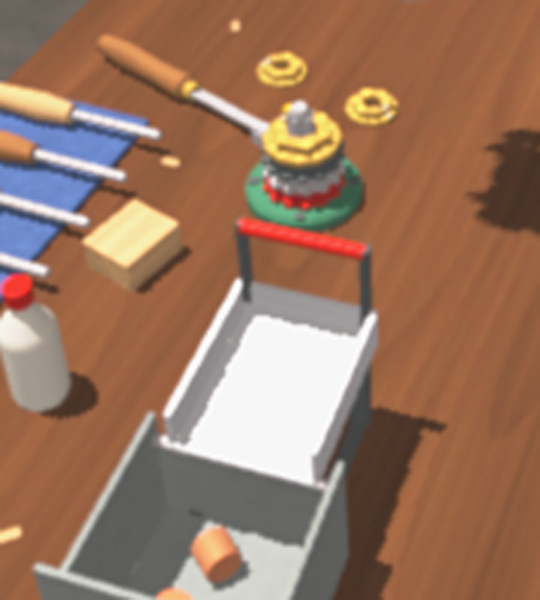

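The stack is home with the cap's collar top at 74 mm, crop (302,135). The tray is flat and empty, and the bushes are in the bin. Handing in.

```bash
python3 -c "
from rig import ctrl;print(ctrl.finish_job())"
```

```text
the job is handed in; nothing more can be done
None
```

The job is handed in: the bushes are in the scrap bin, the tray is down flat, and the red, bright and dark cogs (no blue one was on the bench) sit keyed and fully home with the brass cap on top; the hand-in call returned no verdict.

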